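# Push a watch movement under its spring-closed dust cover

## Robot

A 6-joint arm with a two-finger parallel gripper is mounted at the origin on a cart in front of the work surface, level with it; the furniture and walls round the work are solid. World frame = base frame: x ahead of the robot, y to its left, z up, the work surface at z = 0. Lengths are in mm, angles in rad, forces in N, time in s.
With the tool pointing down it reaches from about 350 to 975 mm from the base axis. Payload 17.4 kg.
Tool frame: the origin (TCP) lies midway between the tips of the shut fingers; the grasp point (between the pads) lies 19 mm behind it; z points along the fingers, y is the direction in which the jaws open and shut (so a half turn about z gives the same grasp; the last joint's range is limited). The gripper opens to 85 mm and grips with 20 to 120 N. Pads are 22 mm wide; open, the fingers measure 114 mm over their backs; the gripper's body (76 mm by 85 mm) begins 54 mm behind the grasp point. The pads swing forward as they close: fully open they stand 13 mm farther back than shut.
Start: joints at [-1.28, 0.116, 1.442, -0, 1.584, -0.038], TCP at [217.953, -638.85, 231.303] pointing down, gripper open.
Joint ranges: [-2.83, 2.83], [-0.83, 2.19], [0.07, 2.5], [-1.14, 4.28], [0.01, 3], [-2.97, 2.97]. Speed limits (rad/s): [1.89, 1.89, 2.22, 3.14, 3.14, 3.14].

## Interface

Orientations are given as a unit quaternion [x, y, z, w].
In Python, from station import robot gives the robot as it stands.
- The arm moves only by the shell command python3 -m crank 'ROWS'. ROWS is JSON, a list of rows, each an object of numbers: "fingers": the closure, from -1 (fully open) to 1 (shut); "tx", "ty", "tz": the shift along the tool's x, y, z in m; "rx", "ry", "rz": the turn, a rotation vector about the tool's x, y, z in units of 8 degrees (1.0 is 8 degrees). In form: [{"fingers": .., "tx": .., "ty": .., "tz": .., "rx": .., "ry": .., "rz": ..}, ...]. A call has 1 to 5 rows; each row shifts and turns the commanded pose from where the row before left it, along the tool's axes as they then stand; what a row does not reach is not made up. A row lasts 1/10 s, in which the tool goes at most 50 mm and 8.59 degrees, less where a joint would pass 70% of its speed; a pose out of reach is approached as far as the arm can. A call is refused whole if a number of a shift passes 0.05 or a number of a turn 1, either way. A call with a gripper value outside its range is refused whole. The fingers move at their own pace and stop on an object; the grip force is fixed at half the most. Time passes only in rows, so rows that do not move let the fingers close. It gives the time, the measured TCP pose, the force and the opening at its end, in the units of the state.
- robot.state(): the state, without advancing time (a new reading comes with each control period).
- robot.read_camera(name): name is "scene" or "top" or "wrist"; returns a dict with "pixels" (420x560x3 uint8, red, green, blue), "vertical_fov" (degrees; the focal length in pixels is half the picture's height over the tangent of half this angle, whatever the lens; pixels are square), "cx", "cy" (the principal point, pixels), "pose" (4x4, takes a point from camera to world coordinates). Camera axes: x right, y down, z forward; pixel columns grow to the right and rows downward; lengths in mm; the calibration is good to about 2 mm. A picture is of the moment at which its call begins. There is no depth.
- robot.close_job(): hands the job in, once; it reports no verdict.
The state is a dict: "time": time; "q": joint angles; "qd": joint speeds; "joint_torque": joint torques, N m; "tool_pos": TCP position; "eef_rot": TCP orientation; "wrist_force": force on the tool from outside, world axes, zero at the start; "ft_torque": the same for the moment, N m; "width": opening from 0.0 (shut) to 1.0 (fully open).
Only numpy, scipy, OpenCV 4.12 (cv2) and the standard library are available. Lean on these libraries where they do the work, as an engineer would, in place of code of your own. Each camera call takes 0.05 s, during which the arm holds its last target. There are 200 camera calls.

## Task

Press the long bar beside the dust-cover station down with one fingertip so that the spring-closed cover swings up, and keep it held down while the other fingertip pushes the carrier with the watch movement along its lane, under the cover, until its nose is against the end stop. Then let go so that the cover shuts fully over the movement. Only push the carrier, do not pick it up or lift it, and leave the other things on the bench alone.

Things in the scene. Friction and masses are not known exactly. Their poses are not given: they have to be found in the camera images.
- station: Fixed grey metal plate, x -166 to +63, y -77 to +33 mm. Origin on the bench under the cover's mouth, mid-lane; x along the lane in the pushing direction, y left, z up. Lane floor z 6 mm. Rails: inner faces y -20/+20, 5 mm wide, tops z 14 mm. End stop face x +48. Shut cover (hood with clear top): x 0 to 57, y -27 to 27, z 16 to 40; its front wall (x 0 to 3) blocks the movement, not the plate.
- home (a point): Foot of the end stop's face, mid-lane, on the lane floor (x +48, y 0, z +6 mm in the station's frame): where the carrier's nose must come. Beware of an upright wooden panel right of the station, on the bench: in the robot's frame it spans x 0.49 to 0.90, y -0.06 to -0.03, up to z 0.28 m; pass over it.
- cover (a joint): Angle of cover and press bar (one rigid piece) about a hinge along the lane at y -32, z +18 mm of the station: 0 shut, 0.85 rad fully open (limit). Bar down: the cover's left side rises. A spring always shuts it: about 3 N down on the bar starts it, about 4 to 5 N holds it open. The movement clears the front wall from about 0.6 rad.
- bar_mid (a point): Middle of the length of the press bar's upper face, 26 mm out from the hinge; moves with it. The bar: steel with black ribbed rubber face, right of the lane, x -155 to -35 mm of the station, 41 mm from hinge to outer edge. Cover shut: it stands up 49 deg, outer edge at station y -59, z 47 mm. Fully open: level, top z 20 mm, out to y -73. A finger may slide along it while pressing.
- carrier: Loose grey carrier, about 0.14 kg, in the lane: plate 85 x 38 x 6 mm with a watch movement fixed on it (ring 34 mm across, 12 mm high, centre 20.5 mm ahead of the origin) and an upright rear wall 36 mm wide, 6 mm thick, top 34 mm above the underside. Origin: centre of the underside; x to the nose, z up. The nose starts 5 to 35 mm short of the cover.
- carrier_nose (a point): Middle of the lower front edge of the carrier, 42.5 mm ahead of its origin.
- push_face (a point): Centre of the breadth of the carrier's rear wall, on its rear face (42.5 mm behind the carrier's origin), 22 mm above its underside: where to push.
- loupe: Bystander: black eye loupe, 35 mm wide, 31 mm high, standing; origin at the centre of its underside.
- vial_1: Bystander: amber vial with black cap, 30 mm wide, 46 mm high, standing; origin at the centre of its underside.
- oil_cup: Bystander: small white oil cup with a stick in it, 28 mm wide, 58 mm high; origin at the centre of its underside.
- tweezers_3: Bystander: short dark tweezers, 75 x 10 x 10 mm, lying; origin at the centre of the underside.

How it is judged:
By the outcome, as a careful person would: the job done as asked, in the order asked, and still so for the second after the job is handed in, with the robot touching nothing.
It also fails if it takes over 48 s, if anything falls off the work surface, if the arm or the gripper's body presses on something with over 40 N, if the wrist force passes 120 N, or if a joint passes its speed limit or range.

## Working session

There is one attempt and no reset: what is moved stays moved. The work goes in short steps, Python scripts to look and compute and a shell command to move; the robot and the scene stay as the last step left them, time stands still between calls to the robot, and variables do not carry over. Pictures are saved under pics/ and viewed, about 8 in all and at most 12, crops included, and the job is handed in when it is done.

```bash
ls; mkdir -p pics; python3 - <<'E'
from station import robot
import cv2,numpy as np
print(robot.state())
for n in ("scene","top"):
    c=robot.read_camera(n); cv2.imwrite(f"pics/{n}0.png",c["pixels"][:,:,::-1]); np.savez(f"pics/{n}0.npz",**c)
    print(n,c["vertical_fov"],c["cx"],c["cy"],np.round(c["pose"],3).tolist())
E
```

```text
pics
{'time': 0.0, 'q': array([-1.27979158e+00,  1.16507592e-01,  1.44227401e+00, -3.82330009e-05,
        1.58398008e+00, -3.78125830e-02]), 'qd': array([ 0.00118054, -0.00045868, -0.00037094,  0.00060004, -0.00013134,
       -0.00042369]), 'joint_torque': array([-3.64116662e-03, -7.31997085e+01, -6.32485628e+01, -2.45255442e-04,
        6.39590769e-03, -3.97204258e-05]), 'tool_pos': array([ 217.89315078, -638.66727856,  230.54216496]), 'eef_rot': array([ 9.86515181e-01,  1.63668735e-01, -9.27620440e-05, -5.77425637e-04]), 'wrist_force': array([-0.23662629, -0.7745778 ,  0.43716288]), 'ft_torque': array([-0.01530641,  0.00240704,  0.04027375]), 'width': 1.0047034209634582}
scene 43.47491916139265 263.3199185937545 207.16840261753487 [[-0.138, -0.659, 0.74, -89.973], [-0.99, 0.1, -0.095, 315.751], [-0.012, -0.746, -0.666, 674.282], [0.0, 0.0, 0.0, 1.0]]
top 50.96311482796374 278.88150243239295 205.81811884654098 [[-0.008, -0.997, 0.072, 520.417], [-1.0, 0.009, 0.007, 208.9], [-0.007, -0.072, -0.997, 897.65], [0.0, 0.0, 0.0, 1.0]]
```

View pics/top0.png

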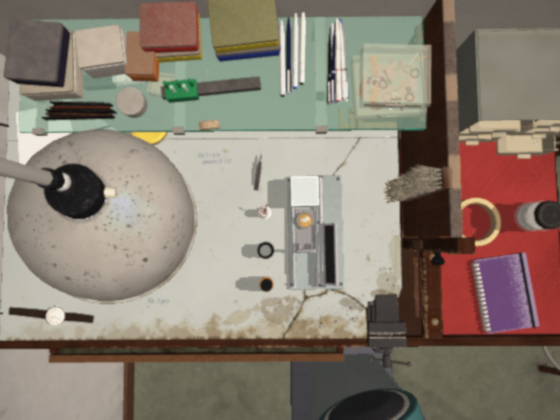

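View pics/scene0.png

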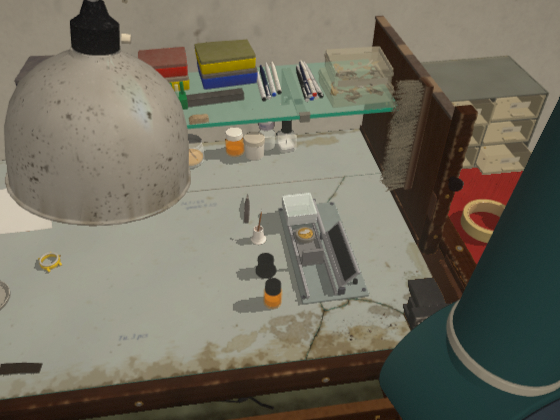

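Top view: station at columns 288–342, rows 177–290, cover (white) at the far end (row 177–205), bar (black) on the right at column ~329, rows 223–283. Loupe, vial and oil cup are left at columns ~265. Crop closer for corners.

```bash
python3 - <<'E'
import cv2
a=cv2.imread("pics/top0.png")[165:300,250:360]; a=cv2.resize(a,None,fx=4.4,fy=4.4,interpolation=cv2.INTER_CUBIC)
b=cv2.imread("pics/scene0.png")[185:310,240:375]
b=cv2.resize(b,(0,0),fx=2.2,fy=4.752/2.16*1.0,interpolation=cv2.INTER_CUBIC)
import numpy as np
h=a.shape[0]; o=np.zeros((h,a.shape[1]+b.shape[1],3),np.uint8); o[:,:a.shape[1]]=a; o[:b.shape[0],a.shape[1]:]=b
for k in range(10,110,20): cv2.putText(o,str(250+k),(int(k*4.4)-10,10),0,.35,(0,0,255),1)
for k in range(10,135,20): cv2.putText(o,str(165+k),(0,int(k*4.4)+4),0,.35,(0,0,255),1)
cv2.imwrite("pics/crop0.png",o); print(o.shape)
E
```

```text
(594, 781, 3)
```

View pics/crop0.png

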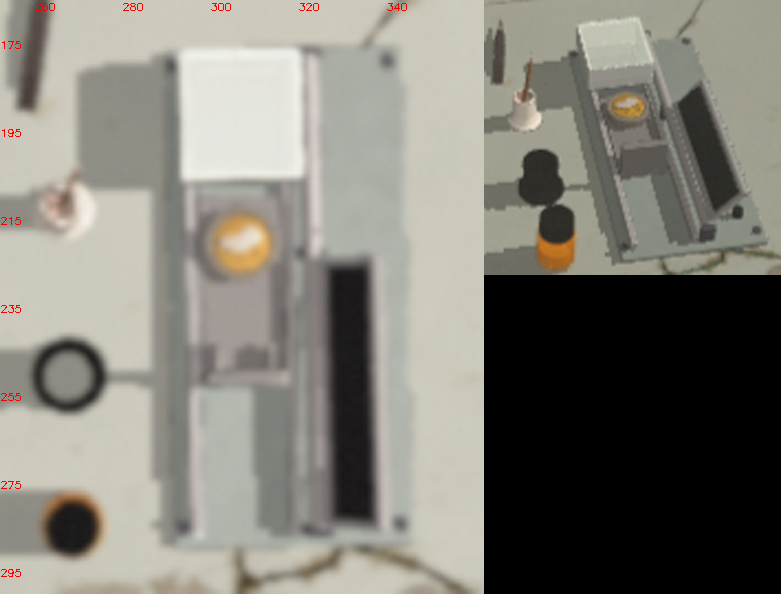

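The crop shows plate corners at about (287,176), (340.5,175), (343.6,288.4), (286.8,288.9), cover top corners (291,176)–(319,206), rear wall top edge row ~251, columns 296.5–316, and movement centre (304.5,220).

```bash
cat > h.py <<'E'
import numpy as np
def ray(c,u,v,z):
    f=210/np.tan(np.radians(float(c["vertical_fov"]))/2)
    P=c["pose"]; d=P[:3,:3]@np.array([(u-c["cx"])/f,(v-c["cy"])/f,1.]); o=P[:3,3]
    return (o+d*(z-o[2])/d[2])[:2]
def rigid(A,B):  # B ~ R A + t
    a,b=A.mean(0),B.mean(0); U,_,V=np.linalg.svd((A-a).T@(B-b)); R=V.T@np.diag([1,np.linalg.det(V.T@U.T)])@U.T
    return R,b-R@a
E
python3 - <<'E'
import numpy as np
from h import *
c=np.load("pics/top0.npz")
cr=lambda x,y:(250+x/4.4-.4,165+y/4.4-.4)
F=[((398,45),6,(63,-77)),((412,543),6,(-166,-77)),((162,545),6,(-166,33)),((163,50),6,(63,33)),
((181,48),40,(57,27)),((302,48),40,(57,-27)),((305,180),40,(0,-27)),((182,181),40,(0,27))]
B=np.array([ray(c,*cr(*p),z) for p,z,_ in F]); A=np.array([s for *_,s in F],float)
R,t=rigid(A,B); print("t",t,"yaw deg",np.degrees(np.arctan2(R[1,0],R[0,0]))); print(np.round(B-(A@R.T+t),1).tolist())
S=lambda p,z:np.round(R.T@(ray(c,*cr(*p),z)-t),1)
print("wall top L/R",S((205,380),40),S((291,380),40),"movement",S((240,243),24))
print("bar face bottom/top R",S((378,524),47),S((372,258),47))
for n,p,z in(("cup",(70,212),0),("loupe",(68,375),31),("vial",(72,525),46)): print(n,S(p,z))
np.savez("st.npz",R=R,t=t)
E
```

```text
t [584.16502061 164.97855907] yaw deg -0.23033215360646997
[[0.5, 1.9], [1.4, -1.1], [0.9, 2.5], [-1.2, 0.8], [0.8, -0.9], [0.5, -0.8], [-1.4, -1.5], [-1.6, -0.9]]
wall top L/R [-89.5  16.5] [-89.6 -21.3] movement [-28.6  -0.2]
bar face bottom/top R [-151.8  -57.9] [-36.3 -56.8]
cup [-12.8  77.2]
loupe [-87.3  77.1]
vial [-151.8   75. ]
```

Station at about (584,165), yaw ≈ 0; carrier nose ~6.5 mm short of the cover and rear face at station x ≈ −91. Measured sizes agree within 2 mm. First up and turn, then cross over the panel.

```bash
python3 -m crank '[{"tz":-0.04,"rz":0.8,"fingers":0},{"tz":-0.04,"rz":0.8,"fingers":0},{"tz":-0.04,"rz":0.78,"fingers":0}]'
```

```text
validation failed for argument at $[0]...
```

```bash
python3 -m crank '[{"fingers":0,"tx":0,"ty":0,"tz":-0.04,"rx":0,"ry":0,"rz":0.8},{"fingers":0,"tx":0,"ty":0,"tz":-0.04,"rx":0,"ry":0,"rz":0.8},{"fingers":0,"tx":0,"ty":0,"tz":-0.04,"rx":0,"ry":0,"rz":0.78}]'
```

```text
time: 0.4
tool_pos: [217.9, -638.6, 352.3]
eef_rot: [1.0, -0.004, -0.0, -0.0]
wrist_force: [0.8, 1.3, 0.1]
width: 0.521
```

```bash

python3 -m crank '[{"fingers":0,"tx":0.016,"ty":-0.045,"tz":0,"rx":0,"ry":0,"rz":0},{"fingers":0,"tx":0.016,"ty":-0.045,"tz":0,"rx":0,"ry":0,"rz":0},{"fingers":0,"tx":0.016,"ty":-0.045,"tz":0,"rx":0,"ry":0,"rz":0},{"fingers":0,"tx":0.016,"ty":-0.045,"tz":0,"rx":0,"ry":0,"rz":0},{"fingers":0,"tx":0.016,"ty":-0.045,"tz":0,"rx":0,"ry":0,"rz":0}]'
python3 -m crank '[{"fingers":0,"tx":0.016,"ty":-0.045,"tz":0,"rx":0,"ry":0,"rz":0},{"fingers":0,"tx":0.016,"ty":-0.045,"tz":0,"rx":0,"ry":0,"rz":0},{"fingers":0,"tx":0.016,"ty":-0.045,"tz":0,"rx":0,"ry":0,"rz":0},{"fingers":0,"tx":0.016,"ty":-0.045,"tz":0,"rx":0,"ry":0,"rz":0},{"fingers":0,"tx":0.016,"ty":-0.045,"tz":0,"rx":0,"ry":0,"rz":0}]'
```

```text
time: 0.9
tool_pos: [298.9, -412.3, 350.9]
eef_rot: [1.0, -0.002, -0.0, -0.0]
wrist_force: [2.1, -0.4, 1.0]
width: 0.496
time: 1.4
tool_pos: [379.5, -187.6, 351.2]
eef_rot: [1.0, -0.002, 0.0, 0.0]
wrist_force: [0.7, -0.9, 0.5]
width: 0.5
```

```bash

python3 -m crank '[{"fingers":0,"tx":0.0125,"ty":-0.046,"tz":0,"rx":0,"ry":0,"rz":0},{"fingers":0,"tx":0.0125,"ty":-0.046,"tz":0,"rx":0,"ry":0,"rz":0},{"fingers":0,"tx":0.0125,"ty":-0.046,"tz":0,"rx":0,"ry":0,"rz":0},{"fingers":0,"tx":0.0125,"ty":-0.046,"tz":0,"rx":0,"ry":0,"rz":0},{"fingers":0,"tx":0.0125,"ty":-0.046,"tz":0,"rx":0,"ry":0,"rz":0}]'
python3 -m crank '[{"fingers":0,"tx":0.0135,"ty":-0.046,"tz":0,"rx":0,"ry":0,"rz":0},{"fingers":0,"tx":0.0135,"ty":-0.046,"tz":0,"rx":0,"ry":0,"rz":0},{"fingers":0,"tx":0,"ty":0,"tz":0.05,"rx":0,"ry":0,"rz":0},{"fingers":0,"tx":0,"ty":0,"tz":0.05,"rx":0,"ry":0,"rz":0},{"fingers":0,"tx":0,"ty":0,"tz":0.05,"rx":0,"ry":0,"rz":0}]'
python3 -m crank '[{"fingers":0,"tx":0,"ty":0,"tz":0.05,"rx":0,"ry":0,"rz":0},{"fingers":0,"tx":0,"ty":0,"tz":0.02,"rx":0,"ry":0,"rz":0},{"fingers":0,"tx":0,"ty":0,"tz":0,"rx":0,"ry":0,"rz":0}]'
python3 - <<'E'
from station import robot
import cv2,numpy as np
for n in ("wrist","scene"):
    c=robot.read_camera(n); cv2.imwrite(f"pics/{n}1.png",c["pixels"][:,:,::-1]); np.savez(f"pics/{n}1.npz",**c)
    print(n,c["vertical_fov"],np.round(c["pose"],3).tolist())
print(robot.state())
E
```

```text
time: 1.9
tool_pos: [442.7, 42.5, 351.3]
eef_rot: [1.0, -0.002, 0.0, 0.0]
wrist_force: [1.0, 0.2, -0.1]
width: 0.497
time: 2.4
tool_pos: [469.8, 132.7, 199.2]
eef_rot: [1.0, -0.001, -0.0, 0.0]
wrist_force: [1.2, 0.6, -1.2]
width: 0.499
time: 2.7
tool_pos: [468.6, 131.9, 128.0]
eef_rot: [1.0, -0.002, -0.003, 0.001]
wrist_force: [-0.2, 0.4, -0.0]
width: 0.496
wrist 62.87930494344934 [[-0.003, -0.945, -0.328, 553.35], [-1.0, 0.003, 0.0, 132.006], [0.001, 0.328, -0.945, 269.954], [0.0, 0.0, 0.0, 1.0]]
scene 43.47491916139265 [[-0.138, -0.659, 0.74, -89.973], [-0.99, 0.1, -0.095, 315.751], [-0.012, -0.746, -0.666, 674.282], [0.0, 0.0, 0.0, 1.0]]
{'time': 2.8, 'q': array([ 2.21979772e-01, -2.57042228e-01,  1.95633325e+00,  4.88024465e-05,
        1.44188892e+00,  1.79627975e+00]), 'qd': array([-0.00111644, -0.01538429, -0.02604886, -0.00075705,  0.00092822,
       -0.0004681 ]), 'joint_torque': array([ 2.41339143e-02, -3.68801343e+01, -5.76749110e+01,  6.23535070e-04,
       -1.16580056e-01,  4.25292160e-05]), 'tool_pos': array([470.41836767, 132.32880251, 132.28206858]), 'eef_rot': array([ 9.99998438e-01, -1.75495421e-03,  1.95843037e-04, -6.93802693e-05]), 'wrist_force': array([ 0.10081385, -0.17564066,  0.27070667]), 'ft_torque': array([0.03794399, 0.0061961 , 0.01390986]), 'width': 0.5020910489680894}
```

View pics/wrist1.png

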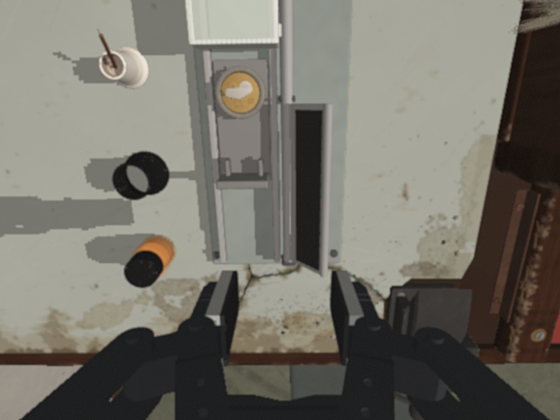

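Wrist view: rear wall top edge row ~188 (columns 217–271), movement (240,91), cover's lower front edge row ~42, bar outer edge from (332,105) to (325,274), fingertips at columns ~228 and ~343, row 272.

```bash
python3 - <<'E'
import numpy as np
from h import *
c=np.load("pics/wrist1.npz"); s=np.load("st.npz"); R,t=s["R"],s["t"]
print(c["cx"],c["cy"])
S=lambda u,v,z:(np.round(ray(c,u,v,z),1),np.round(R.T@(ray(c,u,v,z)-t),1))
for n,a in dict(wallL=(217,188,40),wallR=(271,188,40),mov=(240,91,24),covL=(188,44,40),covR=(280,44,40),bar_far=(332,105,47),bar_near=(325,274,47),plateNL=(210,263,6),plateNR=(340,263,6),railL=(218,263,14),railR=(279,263,14)).items(): print(n,*S(*a))
E
```

```text
284.1039661767984 215.90551368450414
wallL [493.9 178.3] [-90.3  13. ]
wallR [493.8 141.1] [-90.3 -24.3]
mov [556.9 161.5] [-27.2  -3.6]
covL [583.4 189.8] [-0.8 24.8]
covR [583.3 134.3] [ -0.8 -30.7]
bar_far [548.3 102.3] [-35.6 -62.8]
bar_near [430.8 102.4] [-153.1  -63.2]
plateNL [419.2 195.6] [-165.1   29.9]
plateNR [418.8  84.5] [-165.   -81.1]
railL [423.2 187. ] [-161.    21.4]
railR [423.1 136.5] [-161.   -29.1]
```

```bash

python3 -m crank '[{"fingers":-0.05,"tx":0,"ty":-0.0015,"tz":0.03,"rx":0,"ry":0,"rz":0},{"fingers":-0.05,"tx":0,"ty":0,"tz":0.03,"rx":0,"ry":0,"rz":0},{"fingers":-0.05,"tx":0,"ty":0,"tz":0.015,"rx":0,"ry":0,"rz":0},{"fingers":-0.05,"tx":0,"ty":0,"tz":0,"rx":0,"ry":0,"rz":0},{"fingers":-0.05,"tx":0,"ty":0,"tz":0,"rx":0,"ry":0,"rz":0}]'
python3 - <<'E'
from station import robot
import cv2,numpy as np
c=robot.read_camera("wrist"); cv2.imwrite(f"pics/wrist2.png",c["pixels"][:,:,::-1]); np.savez(f"pics/wrist2.npz",**c)
E
```

```text
time: 3.3
tool_pos: [471.0, 133.9, 58.1]
eef_rot: [1.0, -0.002, 0.001, -0.0]
wrist_force: [-0.3, -0.2, 0.3]
width: 0.525
```

View pics/wrist2.png

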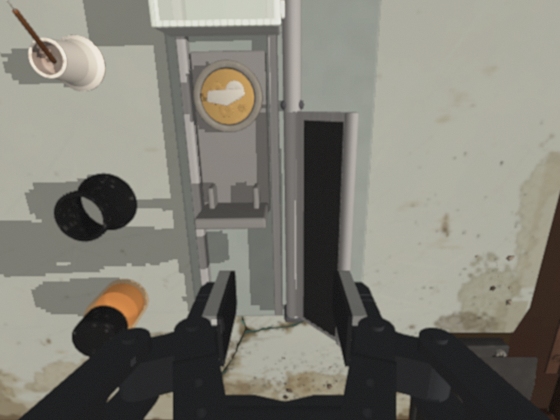

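The push finger (226,273) lines up with the wall centre (232,220) to about 1 mm. The other fingertip (343,273) sits over the bar, just inside its outer edge. Press down gently.

```bash

python3 -m crank '[{"fingers":-0.05,"tx":0,"ty":0,"tz":0.01,"rx":0,"ry":0,"rz":0},{"fingers":-0.05,"tx":0,"ty":0,"tz":0.005,"rx":0,"ry":0,"rz":0},{"fingers":-0.05,"tx":0,"ty":0,"tz":0,"rx":0,"ry":0,"rz":0}]'
python3 -m crank '[{"fingers":-0.05,"tx":0,"ty":0,"tz":0.005,"rx":0,"ry":0,"rz":0},{"fingers":-0.05,"tx":0,"ty":0,"tz":0.005,"rx":0,"ry":0,"rz":0},{"fingers":-0.05,"tx":0,"ty":0,"tz":0,"rx":0,"ry":0,"rz":0}]'
python3 -m crank '[{"fingers":-0.05,"tx":0,"ty":0,"tz":0.003,"rx":0,"ry":0,"rz":0},{"fingers":-0.05,"tx":0,"ty":0,"tz":0.003,"rx":0,"ry":0,"rz":0},{"fingers":-0.05,"tx":0,"ty":0,"tz":0,"rx":0,"ry":0,"rz":0}]'
```

```text
time: 3.65
tool_pos: [470.0, 133.8, 40.8]
eef_rot: [1.0, -0.002, -0.0, -0.0]
wrist_force: [1.6, 0.8, -0.0]
width: 0.524
time: 3.95
tool_pos: [470.1, 133.7, 30.7]
eef_rot: [1.0, -0.002, -0.0, 0.0]
wrist_force: [1.6, 1.9, 1.5]
width: 0.526
time: 4.25
tool_pos: [470.1, 133.7, 25.0]
eef_rot: [1.0, -0.002, -0.0, 0.0]
wrist_force: [1.0, 0.7, 2.9]
width: 0.526
```

```bash

python3 -m crank '[{"fingers":-0.05,"tx":0,"ty":0,"tz":0.003,"rx":0,"ry":0,"rz":0},{"fingers":-0.05,"tx":0,"ty":0,"tz":0,"rx":0,"ry":0,"rz":0}]'
python3 -m crank '[{"fingers":-0.05,"tx":0,"ty":0,"tz":0.002,"rx":0,"ry":0,"rz":0},{"fingers":-0.05,"tx":0,"ty":0,"tz":0,"rx":0,"ry":0,"rz":0}]'
python3 - <<'E'
from station import robot
import cv2,numpy as np
c=robot.read_camera("scene"); cv2.imwrite(f"pics/scene3.png",cv2.resize(c["pixels"][170:320,230:400,::-1],None,fx=4,fy=4,interpolation=cv2.INTER_CUBIC))
print(robot.state()["wrist_force"])
E
```

```text
time: 4.45
tool_pos: [470.2, 133.7, 22.1]
eef_rot: [1.0, -0.002, 0.0, 0.0]
wrist_force: [1.2, -1.3, 3.7]
width: 0.525
time: 4.65
tool_pos: [470.2, 133.7, 20.2]
eef_rot: [1.0, -0.002, 0.0, 0.0]
wrist_force: [1.3, -1.4, 4.3]
width: 0.521
[ 1.76252537 -1.77658221  3.97205113]
```

View pics/scene3.png

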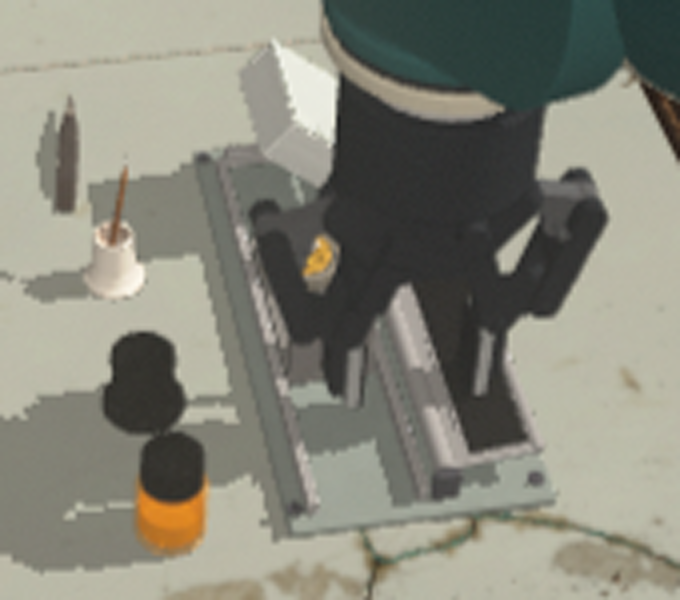

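The cover is swung well open and the presser finger is on the bar. Go down to the limit.

```bash

for i in 1 2 ; do python3 -m crank '[{"fingers":-0.05,"tx":0,"ty":0,"tz":0.0015,"rx":0,"ry":0,"rz":0},{"fingers":-0.05,"tx":0,"ty":0,"tz":0,"rx":0,"ry":0,"rz":0}]' | grep -E "pos|force"; done
```

```text
tool_pos: [470.2, 133.7, 18.7]
wrist_force: [0.9, -1.6, 4.7]
tool_pos: [470.2, 133.7, 17.2]
wrist_force: [0.3, -3.2, 6.0]
```

```bash

python3 -m crank '[{"fingers":-0.05,"tx":0.005,"ty":0,"tz":0,"rx":0,"ry":0,"rz":0},{"fingers":-0.05,"tx":0.004,"ty":0,"tz":0,"rx":0,"ry":0,"rz":0},{"fingers":-0.05,"tx":0.003,"ty":0,"tz":0,"rx":0,"ry":0,"rz":0},{"fingers":-0.05,"tx":0.003,"ty":0,"tz":0,"rx":0,"ry":0,"rz":0}]'  | grep -E "pos|force"
python3 -m crank '[{"fingers":-0.05,"tx":0.003,"ty":0,"tz":0,"rx":0,"ry":0,"rz":0},{"fingers":-0.05,"tx":0.003,"ty":0,"tz":0,"rx":0,"ry":0,"rz":0},{"fingers":-0.05,"tx":0.003,"ty":0,"tz":0,"rx":0,"ry":0,"rz":0},{"fingers":-0.05,"tx":0.003,"ty":0,"tz":0,"rx":0,"ry":0,"rz":0}]'  | grep -E "pos|force"
```

```text
tool_pos: [484.6, 133.9, 17.1]
wrist_force: [-4.1, -0.6, 7.2]
tool_pos: [496.6, 133.9, 17.1]
wrist_force: [-5.5, -0.0, 7.9]
```

```bash

python3 -m crank '[{"fingers":-0.05,"tx":0.004,"ty":0,"tz":0,"rx":0,"ry":0,"rz":0},{"fingers":-0.05,"tx":0.004,"ty":0,"tz":0,"rx":0,"ry":0,"rz":0},{"fingers":-0.05,"tx":0.004,"ty":0,"tz":0,"rx":0,"ry":0,"rz":0},{"fingers":-0.05,"tx":0.003,"ty":0,"tz":0,"rx":0,"ry":0,"rz":0}]'  | grep -E "pos|force"
python3 - <<'E'
from station import robot
import cv2,numpy as np
c=robot.read_camera("wrist"); cv2.imwrite(f"pics/wrist4.png",c["pixels"][:,:,::-1]); np.savez(f"pics/wrist4.npz",**c)
E
```

```text
tool_pos: [511.7, 133.8, 17.1]
wrist_force: [-6.0, -0.0, 7.8]
```

View pics/wrist4.png

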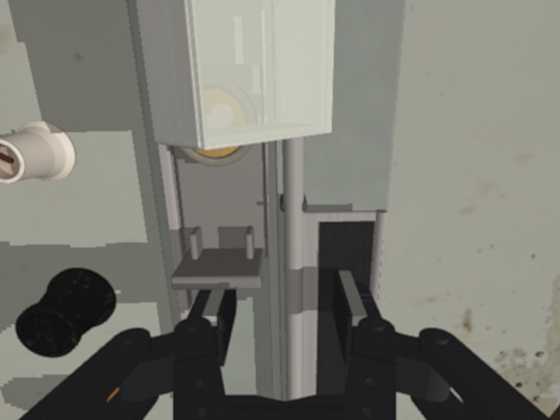

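The movement (218,110) is seen going under the raised cover, the push finger sits on the rear wall and the presser stays on the bar. Continue to the stop.

```bash

python3 -m crank '[{"fingers":-0.05,"tx":0.004,"ty":0,"tz":0,"rx":0,"ry":0,"rz":0},{"fingers":-0.05,"tx":0.004,"ty":0,"tz":0,"rx":0,"ry":0,"rz":0},{"fingers":-0.05,"tx":0.004,"ty":0,"tz":0,"rx":0,"ry":0,"rz":0},{"fingers":-0.05,"tx":0.004,"ty":0,"tz":0,"rx":0,"ry":0,"rz":0}]'  | grep -E "pos|force"
python3 -m crank '[{"fingers":-0.05,"tx":0.003,"ty":0,"tz":0,"rx":0,"ry":0,"rz":0},{"fingers":-0.05,"tx":0.002,"ty":0,"tz":0,"rx":0,"ry":0,"rz":0}]'  | grep -E "pos|force"
```

```text
tool_pos: [527.6, 133.8, 17.2]
wrist_force: [-5.5, -0.6, 8.2]
tool_pos: [532.7, 133.7, 17.2]
wrist_force: [-5.5, 0.1, 8.1]
```

```bash

for i in 1 2 3; do python3 -m crank '[{"fingers":-0.05,"tx":0.001,"ty":0,"tz":0,"rx":0,"ry":0,"rz":0},{"fingers":-0.05,"tx":0,"ty":0,"tz":0,"rx":0,"ry":0,"rz":0}]'  | grep -E "pos|force"; done
```

```text
tool_pos: [533.7, 133.8, 17.2]
wrist_force: [-4.3, -1.1, 6.8]
tool_pos: [534.7, 133.8, 17.2]
wrist_force: [-4.9, -0.7, 7.8]
tool_pos: [535.0, 133.8, 17.1]
wrist_force: [-10.7, -0.3, 12.3]
```

```bash

python3 -m crank '[{"fingers":-0.05,"tx":0.001,"ty":0,"tz":0,"rx":0,"ry":0,"rz":0},{"fingers":-0.05,"tx":0,"ty":0,"tz":0,"rx":0,"ry":0,"rz":0}]'  | grep -E "pos|force"
python3 - <<'E'
from station import robot
import cv2,numpy as np
c=robot.read_camera("wrist"); cv2.imwrite(f"pics/wrist5.png",c["pixels"][:,:,::-1]); np.savez(f"pics/wrist5.npz",**c)
E
```

```text
tool_pos: [535.2, 133.8, 17.1]
wrist_force: [-20.3, -1.0, 18.7]
```

View pics/wrist5.png

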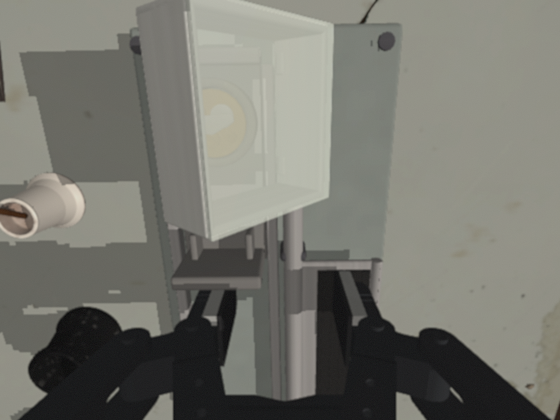

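Stopped at x=535.2 with force rising to 20 N, i.e. rear wall at ≈547 = station −37: nose at the stop; the movement (215,122) is wholly under the cover. Back off, then rise slowly.

```bash

python3 -m crank '[{"fingers":-0.05,"tx":-0.001,"ty":0,"tz":0,"rx":0,"ry":0,"rz":0},{"fingers":-0.05,"tx":-0.001,"ty":0,"tz":0,"rx":0,"ry":0,"rz":0},{"fingers":-0.05,"tx":-0.002,"ty":0,"tz":0,"rx":0,"ry":0,"rz":0},{"fingers":-0.05,"tx":-0.003,"ty":0,"tz":0,"rx":0,"ry":0,"rz":0},{"fingers":-0.05,"tx":0,"ty":0,"tz":0,"rx":0,"ry":0,"rz":0}]'  | grep -E "pos|force"
python3 -m crank '[{"fingers":-0.05,"tx":0,"ty":0,"tz":-0.003,"rx":0,"ry":0,"rz":0},{"fingers":-0.05,"tx":0,"ty":0,"tz":-0.004,"rx":0,"ry":0,"rz":0},{"fingers":-0.05,"tx":0,"ty":0,"tz":-0.004,"rx":0,"ry":0,"rz":0},{"fingers":-0.05,"tx":0,"ty":0,"tz":-0.004,"rx":0,"ry":0,"rz":0},{"fingers":-0.05,"tx":0,"ty":0,"tz":-0.004,"rx":0,"ry":0,"rz":0}]'  | grep -E "pos|force"
python3 -m crank '[{"fingers":-0.05,"tx":0,"ty":0,"tz":-0.004,"rx":0,"ry":0,"rz":0},{"fingers":-0.05,"tx":0,"ty":0,"tz":-0.004,"rx":0,"ry":0,"rz":0},{"fingers":-0.05,"tx":0,"ty":0,"tz":-0.005,"rx":0,"ry":0,"rz":0},{"fingers":-0.05,"tx":0,"ty":0,"tz":-0.005,"rx":0,"ry":0,"rz":0},{"fingers":-0.05,"tx":0,"ty":0,"tz":-0.01,"rx":0,"ry":0,"rz":0}]'  | grep -E "pos|force"
python3 -m crank '[{"fingers":-0.05,"tx":-0.01,"ty":0,"tz":-0.03,"rx":0,"ry":0,"rz":0},{"fingers":-0.05,"tx":-0.03,"ty":0,"tz":-0.04,"rx":0,"ry":0,"rz":0},{"fingers":-0.05,"tx":-0.03,"ty":0,"tz":-0.03,"rx":0,"ry":0,"rz":0},{"fingers":-0.05,"tx":0,"ty":0,"tz":0,"rx":0,"ry":0,"rz":0}]'  | grep -E "pos|force"
python3 - <<'E'
from station import robot
import cv2,numpy as np
c=robot.read_camera("wrist"); cv2.imwrite(f"pics/wrist6.png",c["pixels"][:,:,::-1]); np.savez(f"pics/wrist6.npz",**c)
E
```

```text
tool_pos: [529.9, 133.7, 17.3]
wrist_force: [0.5, 1.7, 4.5]
tool_pos: [530.1, 133.6, 36.6]
wrist_force: [-0.2, 1.8, 0.4]
tool_pos: [529.8, 133.4, 64.3]
wrist_force: [-0.8, 0.0, 1.2]
tool_pos: [459.5, 134.1, 169.8]
wrist_force: [0.8, 0.8, -0.0]
```

View pics/wrist6.png

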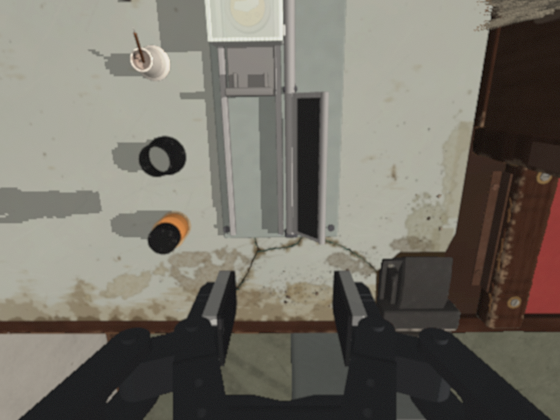

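The cover is shut over the movement (248,10), the bar stands up again, and the rear wall edge is at row ~95, columns 225–273. Check the numbers.

```bash
python3 - <<'E'
import numpy as np
from h import *
from station import robot
c=np.load("pics/wrist6.npz")
g=c["pixels"].astype(int).sum(2)
print("col242 rows 30-105",g[30:105,242].tolist())
for n,a in dict(wall=(249,95.5,40),cov=(245,41,40),barfar=(326,94,47),barnear=(322,243,47),plate=(228,237,6)).items(): print(n,np.round(ray(c,*a),1))
print(robot.state()["wrist_force"],robot.state()["time"])
E
```

```text
col242 rows 30-105 [563, 555, 559, 569, 579, 573, 587, 633, 662, 661, 602, 446, 297, 266, 271, 270, 277, 298, 356, 393, 401, 401, 398, 397, 397, 397, 395, 397, 396, 394, 397, 393, 399, 393, 396, 397, 397, 397, 395, 396, 395, 396, 396, 396, 395, 396, 395, 396, 394, 395, 395, 398, 395, 395, 394, 397, 388, 365, 367, 392, 400, 393, 389, 382, 343, 265, 277, 391, 449, 452, 451, 450, 449, 447, 448]
wall [546.6 160.8]
cov [583.5 162.4]
barfar [547.4 103.9]
barnear [429.7 103. ]
plate [418.7 188.9]
[ 0.13029716 -0.67889093 -0.48274363] 9.75
```

```bash
python3 -c "
from station import robot
print(robot.close_job())"
```

```text
the job is handed in; nothing more can be done
None
```

The job is done and handed in at about 9.8 s of the 48 s allowed. One fingertip held the bar down while the other pushed the carrier about 55 mm under the open cover to the end stop. I then backed off about 5 mm and raised the arm slowly so the cover shut.

Last checks:
- **Carrier:** at the stop the tool halted at x 535.2 while the push force rose from 5 to 20 N. In the last picture the rear wall is 36.9 mm behind the cover's front; 37 mm means the nose is against the stop.
- **Cover:** its front edge is back at its starting position to 0.1 mm and the bar stands up again, with its outer edge within 1 to 2 mm of its starting place. The movement shows through the clear top.
- **Other things on the bench:** the vial and loupe stand as before. The oil cup is partly cut off and the tweezers are almost out of the last picture, but nothing I did came near them.
- **Robot:** touching nothing, with the wrist force near zero. The highest reading was about 28 N in total.

- **Disagreement:** the top and wrist cameras differed by about 3 mm on the lane's sideways position. I used the wrist view, which also shows the fingertips.
- **Not explained:** the upward force on the tool rose to 19 N during the final push against the stop. It fell back to 4.5 N once I backed off.
- **Refused move:** my first move command was refused because its rows lacked some fields. Nothing moved.

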